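# Start and close a cross-started pot lid on the phone assembly bench

### The arm

A 7-joint arm with a two-finger parallel gripper is mounted at the origin on the work surface. World frame = base frame: x ahead of the robot, y to its left, z up, the work surface at z = 0. Lengths are in m, angles in rad, forces in N, time in s.
With the tool pointing down it reaches from about 0.4 to 0.875 m from the base axis. Payload 6.5 kg.
Tool frame: the origin (TCP) lies on the centre line of the jaws, within the pads' length; the fingertips stand 25 mm ahead of it and the grasp point (between the pads) lies 6 mm ahead of it; z points along the fingers, y is the line along which they close (so a half turn about z gives the same grasp; the last joint's range is limited). The gripper opens to 85 mm and grips with 20 to 120 N. Pads are 22 mm wide; open, the fingers measure 114 mm over their backs; the gripper's body (76 mm by 85 mm) begins 54 mm behind the grasp point. The pads swing forward as they close: fully open they stand 13 mm farther back than shut.
Start: joints at [-1.256, 0.536, -0.004, 1.538, 0.003, 1.067, -0.071], TCP at [0.242, 0.603, 0.256] pointing down, gripper open.
Joint ranges: [-2.7, 2.7], [-0.37, 2.16], [-1.27, 1.26], [0.24, 2.4], [-1.31, 4.45], [0.19, 1.91], [-2.76, 2.76]. Speed limits (rad/s): [2.39, 2.39, 3.14, 3.14, 3.14, 3.14, 3.14].

### API

Orientations are given as a 3x3 rotation matrix whose columns are the frame's x, y, z axes.
In Python, from bench import bot, vision, order gives the robot as it stands.
- The arm moves only by the tool step_arm, never from a script. Its argument "commands" is a list of rows, each an object with "jaw": the opening, from -1 (shut) to 1 (fully open); "dp": the shift along the world's x, y, z in units of 10 cm (1.0 is 10 cm), a list of three; "rot": the turn, a rotation vector about the world's x, y, z in units of 360 degrees (1.0 is 360 degrees), a list of three. A call has 1 to 12 rows; each row is the pose to reach, as a shift and turn from the pose commanded when the call began, turning the shorter way round; what a row does not reach only later rows make up. A row lasts 1/10 s, in which the tool goes at most 50 mm and 8.59 degrees, less where a joint would pass 70% of its speed; a pose out of reach is approached as far as the arm can. A call with a number of a shift or a turn outside -1 to 1 is refused whole. A call with a gripper value outside its range is refused whole. The fingers move at their own pace and stop on an object; "force" is the grip in N (left out, the last holds). Time passes only in rows, so rows that repeat a pose let the fingers close. It gives the time, the measured TCP pose, the force, the opening and the grip force at its end, in the units of the state.
- bot.read_state(): the state, without advancing time (a new reading comes with each control period).
- vision.snapshot(name): name is "side" or "top" or "wrist"; returns a dict with "img" (480x640x3 uint8, red, green, blue), "fovy" (degrees; the focal length in pixels is half the picture's height over the tangent of half this angle, whatever the lens; pixels are square), "cx", "cy" (the principal point, pixels), "R" (3x3) and "t" (3): a world point X has camera coordinates R X + t; the wrist camera has in their place "T_tool_cam" (4x4, takes a point from camera to tool coordinates, whose origin is the TCP and whose axes are the flange's). Camera axes: x right, y down, z forward; pixel columns grow to the right and rows downward; lengths in m; the calibration is good to about 2 mm. A picture is of the moment at which its call begins: read the wrist's pose just before it. There is no depth.
- order.hand_in(): hands the job in; it is judged then, once.
Trained networks look in a picture, given as the dict that the camera call returned (one of the last four; its "shot" number tells which), for a name from the list of things; names that differ only in an ending like _2 or _b are one class to them, and where a whole thing is asked for, a point or a joint stands for the part that bears it (a point fixed in the world has none). Each returns a list of dicts, best first, with "confidence" (0 to 1); they miss things now and then, are a little off and sometimes report something else, mostly with a low value. They report only what shows in the picture. A call takes as long as a camera call. They do not tell look-alikes from the thing itself.
- vision.outline_of(target, picture): "region" (480x640 bool, what is visible of it) and "xy" ([column, row] as shares, 0 to 1, of the picture: columns of its width, rows of its height, amid what is visible of it).
- vision.place_of(target, picture): "xy" ([column, row] as shares, 0 to 1, of the picture: columns of its width, rows of its height: a listed point, or the origin of a listed thing).
The state is a dict: "time_s": time; "joint_positions": joint angles; "joint_velocities": joint speeds; "joint_efforts": joint torques, N m; "ee_pos": TCP position; "orientation": TCP orientation; "force": force on the tool from outside, world axes, zero at the start; "ft_torque": the same for the moment, N m; "finger_gap": finger opening in m; "grasp_force": force on a finger pad.
Only numpy, scipy, OpenCV 4.12 (cv2) and the standard library are available. Lean on these libraries where they do the work, as an engineer would, in place of code of your own. Each camera call takes 0.05 s, during which the arm holds its last target. There are 200 camera calls.

### The job

The lid on the wide squat pot has been set down off its thread and sits high. Without lifting it off, turn it backward (counter-clockwise seen from above) until it drops into the thread start and sits down on the pot, then turn it forward (clockwise) to its stop, so that the fin on the lid points along the pot's ear. Leave the slim jar where it stands, let go and move clear.

Things in the scene. Friction and masses are not known exactly. Their poses are not given: they have to be found in the camera images.
- lid_grip (a point): Middle of the upright fin of the loose grey lid on the wide pot, on the lid's axis (z up). Lid 72 mm across, 20 mm high, about 0.12 kg; fin on top 44 mm long (x axis), 14 thick (y axis), 34 high. The point is 24 mm above the lid's flat top, 10 below the fin's top, 44 above its lower rim. Three hidden lugs now rest on the pot's thread ridges, so the lid sits 8 mm too high.
- pot: Wide squat white pot with a grey band, 76 mm across, fixed. Origin: centre of its underside, on the bench; z up along its axis. The lid's seat is 50 mm up: lid_grip is 94 mm above the origin with the lid down, 102 mm with it on the ridges. A small ear on its side, 14 mm wide, 58 mm from the axis to its end, 46 mm high, points along its x axis.
- seat (a point): Centre of the lid's seat on the pot; axes as the pot's. Angles: lid x from pot x, counter-clockwise from above. At first 15 to 38 degrees. At 57 to 82 the lid is free to drop 8 mm, by its weight if held loosely, or lowered or lightly pressed by a firm grip; back stop at 84. Once down it turns clockwise under the ridges (2 mm up-down, 1.5 mm sideways play), easily, to the end stop at 0.
- slim_jar: Look-alike to leave alone: loose slim white jar 46 mm across with a grey finned lid, 102 mm tall with its fin. Origin at the centre of its underside.
Not all that is in view belongs to the job. What is shaped like the part that bears lid_grip but blue, pink or yellow is not meant.

How it is judged:
On the way:
1. the lid has dropped on to its seat while its fin is still more than 40 degrees off the pot's ear (z of lid_grip in the frame of pot below 0.0975 m and angle between the x axis of lid_grip and the x axis of pot, either way round above 0.7 rad and horizontal distance between lid_grip and pot below 0.008 m), for 0.1 s.
At the end, for the whole second after the job is handed in: The lid is down on the wide pot (within 3.5 mm of its seat, 8 mm of centred, level within 5.7 degrees) with its fin within 12 degrees of the pot's ear, that is turned to its stop; the slim jar stands upright within 20 mm of its place (z of lid_grip in the frame of pot between 0.09 and 0.0975 m and horizontal distance between lid_grip and pot below 0.008 m and angle between each of lid_grip, slim_jar's own z axis and vertical below 0.1 rad and angle between the x axis of lid_grip and the x axis of pot, either way round below 0.21 rad and linear speed of slim_jar below 0.02 m/s and distance of slim_jar from where it was at the start of the episode below 0.02 m); the robot touches nothing.
It fails at once if the lid is lifted off the pot (12 mm or more above where it rested on the ridges) (z of lid_grip in the frame of pot above 0.114 m).
It fails at once if the slim jar is shoved more than 20 mm or tipped over (distance of slim_jar from where it was at the start of the episode above 0.02 m or angle between slim_jar's own z axis and vertical above 0.3 rad).
It also fails if it takes over 40 s, if anything falls off the work surface, if the arm or the gripper's body presses on something with over 40 N, if the wrist force passes 120 N, or if a joint passes its speed limit or range.

## Working session

There is one attempt and no reset: what is moved stays moved. The work goes in short steps, Python scripts to look and compute and a tool call to move; the robot and the scene stay as the last step left them, time stands still between calls to the robot, and variables do not carry over. Pictures are saved under pics/ and viewed, at most 10 in all, crops included, and the job is handed in when it is done.

Besides the shell and the picture viewer there is one more tool, called after "Emit:" as name(argument=value, ...) on one line, values as JSON. step_arm: Moves the arm, as the interface text tells. Shifts and turns lie within -1 to 1; 1 stands for 10 cm of shift or 360 degrees of turn. Its arguments: {"type":"object","properties":{"commands":{"type":"array"},"force":{"type":"number"}},"required":["commands"]}

```bash
mkdir -p pics; cat > h.py <<'E'
import numpy as np, cv2
from bench import bot, vision, order
def snap(n):
    s=bot.read_state(); p=vision.snapshot(n)
    if 'R' in p: p['Rw'],p['tw']=np.array(p['R']),np.array(p['t'])
    else:
        T=np.eye(4);T[:3,:3]=s['orientation'];T[:3,3]=s['ee_pos']
        C=np.linalg.inv(T@np.array(p['T_tool_cam']));p['Rw'],p['tw']=C[:3,:3],C[:3,3]
    p['f']=240/np.tan(np.radians(p['fovy'])/2); return p
def ray(p,uv):
    d=p['Rw'].T@np.array([(uv[0]-p['cx'])/p['f'],(uv[1]-p['cy'])/p['f'],1]); return -p['Rw'].T@p['tw'],d
def atz(p,uv,z):
    o,d=ray(p,uv); return o+d*(z-o[2])/d[2]
def proj(p,X):
    c=p['Rw']@np.array(X)+p['tw']; return c[:2]/c[2]*p['f']+[p['cx'],p['cy']]
def save(p,n): cv2.imwrite('pics/'+n,np.ascontiguousarray(p['img'][:,:,::-1]))
E
python3 - <<'E'
from h import *
for n in ['top','side']:
    p=snap(n); save(p,n+'0.png')
    print(n,'cam',-p['Rw'].T@p['tw'])
    for t,z in [('lid_grip',.102),('pot',0),('slim_jar',0)]:
        for r in vision.place_of(t,p)[:4]:
            uv=np.array(r['xy'])*[640,480]; print(t,round(r['confidence'],2),uv.round(),atz(p,uv,z).round(3))
s=bot.read_state();print(s['time_s'],s['ee_pos'],np.round(s['orientation'],3),s['force'],s['finger_gap'])
E
```

```text
top cam [ 0.37186222 -0.05838509  1.00159008]
lid_grip 0.87 [397. 226.] [ 0.552 -0.214  0.102]
lid_grip 0.86 [353. 297.] [ 0.426 -0.132  0.102]
lid_grip 0.66 [451. 189.] [ 0.62  -0.314  0.102]
lid_grip 0.64 [322. 209.] [ 0.582 -0.08   0.102]
pot 0.52 [388. 238.] [ 0.548 -0.212  0.   ]
slim_jar 0.92 [168. 219.] [0.587 0.221 0.   ]
side cam [ 0.35196468 -0.61640336  0.48444917]
lid_grip 0.93 [372. 289.] [ 0.546 -0.21   0.102]
lid_grip 0.86 [371. 264.] [ 0.564 -0.158  0.102]
lid_grip 0.83 [474. 386.] [ 0.591 -0.379  0.102]
lid_grip 0.74 [273. 305.] [ 0.415 -0.205  0.102]
pot 0.79 [368. 346.] [ 0.546 -0.215 -0.   ]
slim_jar 0.83 [316. 197.] [0.592 0.225 0.   ]
slim_jar 0.32 [372. 287.] [ 0.6   -0.097  0.   ]
0.4 [0.24153942 0.60337033 0.25618679] [[-0.928  0.372 -0.   ]
 [ 0.372  0.928 -0.   ]
 [-0.    -0.    -1.   ]] [ 0.24262942  0.28046263 -0.41427104] 0.08520985701186909
```

```bash
python3 - <<'E'
import cv2
a=cv2.imread('pics/top0.png');b=cv2.imread('pics/side0.png')
cv2.imwrite('pics/a.png',cv2.resize(a[120:340,140:500],(792,484)))
E
```

```text
(no output)
```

View pics/a.png

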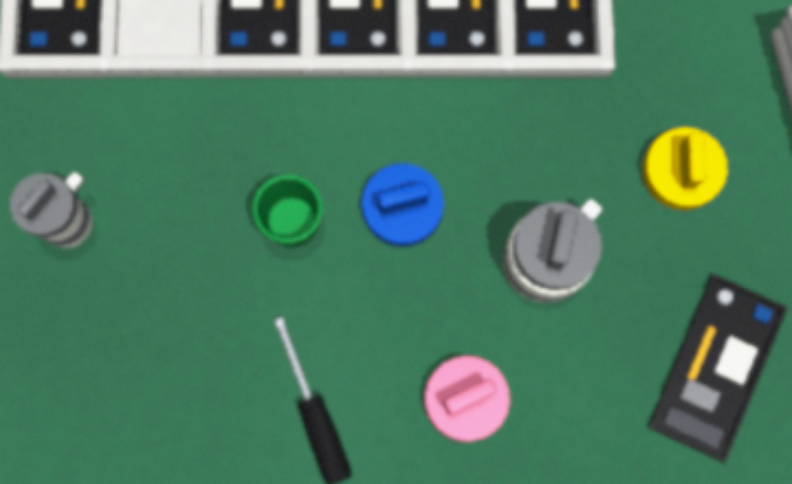

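View pics/side0.png

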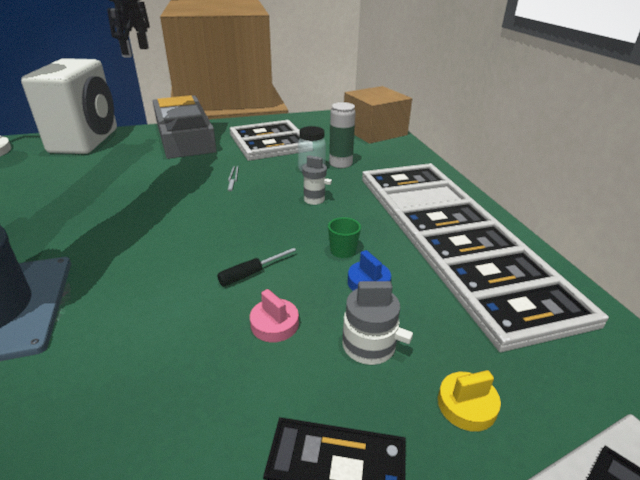

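The top crop shows the wide pot's lid at about (558,247), with the fin nearly along image-up. The ear's tip is at about (592,209), up and to the right. The slim jar is far left, and the blue, pink and yellow lids are decoys. Next I'll compute the angles and check obstacle positions.

```bash
python3 - <<'E'
from h import *
p=snap('top'); k=220/484
c=lambda u,v:np.array([140+u*k,120+v*k])
e=atz(p,c(594,207),.04); print('ear',e)
A=atz(p,c(566,213),.112);B=atz(p,c(557,262),.112); print('fin',A,B,np.degrees(np.arctan2(*(A-B)[1::-1])), (A+B)/2)
for o in [(.552,-.212)]:
  print(np.degrees(np.arctan2(e[1]-o[1],e[0]-o[0])), np.hypot(e[1]-o[1],e[0]-o[0]))
q=snap('side')
for n,uv in [('thermos',(342,163)),('blackcap',(312,170))]: print(n,atz(q,uv,0))
E
```

```text
ear [ 0.58688708 -0.24960718  0.04      ]
fin [ 0.56593196 -0.21255365  0.112     ] [ 0.5260819  -0.20398945  0.112     ] -12.128985060269216 [ 0.54600693 -0.20827155  0.112     ]
-47.14882408455083 0.0512972526298738
thermos [0.70545481 0.38136074 0.        ]
blackcap [0.61965317 0.36060484 0.        ]
```

Emit:
step_arm(commands=[{"jaw": 1, "dp": [0.5, -0.5, 0.3], "rot": [0, 0, -0.022]}, {"jaw": 1, "dp": [1, -1, 0.3], "rot": [0, 0, -0.044]}, {"jaw": 1, "dp": [1, -1, 0.3], "rot": [0, 0, -0.06]}])

```text
time_s: 0.8
ee_pos: [0.3431, 0.5021, 0.2871]
orientation: [[-0.723, 0.691, 0.001], [0.691, 0.723, 0.001], [-0.0, 0.001, -1.0]]
force: [0.0, 0.1, -0.1]
finger_gap: 0.0852
grasp_force: 0.0
```

Emit:
step_arm(commands=[{"jaw": 1, "dp": [0.4, -0.5, 0], "rot": [0, 0, -0.022]}, {"jaw": 1, "dp": [0.8, -1, 0], "rot": [0, 0, -0.044]}, {"jaw": 1, "dp": [0.8, -1, 0], "rot": [0, 0, -0.06]}])

```text
time_s: 1.1
ee_pos: [0.4248, 0.3991, 0.2868]
orientation: [[-0.413, 0.911, 0.002], [0.911, 0.413, -0.001], [-0.002, 0.001, -1.0]]
force: [0.1, 0.6, -1.3]
finger_gap: 0.0852
grasp_force: 0.0
```

Emit:
step_arm(commands=[{"jaw": 1, "dp": [0.2, -0.5, 0], "rot": [0, 0, -0.022]}, {"jaw": 1, "dp": [0.5, -1, 0], "rot": [0, 0, -0.044]}, {"jaw": 1, "dp": [0.5, -1, 0], "rot": [0, 0, -0.06]}])

```text
time_s: 1.4
ee_pos: [0.4749, 0.2969, 0.2869]
orientation: [[-0.045, 0.999, 0.002], [0.999, 0.045, -0.002], [-0.002, 0.002, -1.0]]
force: [-0.0, -0.4, 0.1]
finger_gap: 0.0854
grasp_force: 0.0
```

Emit:
step_arm(commands=[{"jaw": 1, "dp": [0.1, -0.5, 0], "rot": [0, 0, -0.022]}, {"jaw": 1, "dp": [0.2, -1, 0], "rot": [0, 0, -0.044]}, {"jaw": 1, "dp": [0.2, -1, 0], "rot": [0, 0, -0.06]}])

```text
time_s: 1.7
ee_pos: [0.4933, 0.1955, 0.2869]
orientation: [[0.327, 0.945, 0.001], [0.945, -0.327, -0.003], [-0.002, 0.002, -1.0]]
force: [0.4, 0.8, -0.4]
finger_gap: 0.0856
grasp_force: 0.0
```

Emit:
step_arm(commands=[{"jaw": 1, "dp": [0.1, -0.5, 0], "rot": [0, 0, -0.022]}, {"jaw": 1, "dp": [0.2, -1, 0], "rot": [0, 0, -0.044]}, {"jaw": 1, "dp": [0.2, -1, 0], "rot": [0, 0, -0.06]}])

```text
time_s: 2.0
ee_pos: [0.5127, 0.0957, 0.2871]
orientation: [[0.652, 0.758, 0.002], [0.758, -0.652, -0.003], [-0.001, 0.003, -1.0]]
force: [-0.4, -0.2, 0.7]
finger_gap: 0.0855
grasp_force: 0.0
```

Emit:
step_arm(commands=[{"jaw": 1, "dp": [0, -0.5, 0], "rot": [0, 0, -0.022]}, {"jaw": 1, "dp": [0, -1, 0], "rot": [0, 0, -0.044]}, {"jaw": 1, "dp": [0, -1, 0], "rot": [0, 0, -0.06]}])

```text
time_s: 2.3
ee_pos: [0.5111, -0.0044, 0.2871]
orientation: [[0.886, 0.465, 0.001], [0.465, -0.885, -0.003], [-0.0, 0.003, -1.0]]
force: [-0.4, 0.9, -0.2]
finger_gap: 0.0854
grasp_force: 0.0
```

Emit:
step_arm(commands=[{"jaw": 1, "dp": [0, -0.5, 0], "rot": [0, 0, -0.022]}, {"jaw": 1, "dp": [0, -1, 0], "rot": [0, 0, -0.044]}, {"jaw": 1, "dp": [0, -1, 0], "rot": [0, 0, -0.06]}])

```text
time_s: 2.6
ee_pos: [0.5106, -0.1045, 0.2873]
orientation: [[0.994, 0.106, 0.002], [0.106, -0.994, -0.004], [0.001, 0.004, -1.0]]
force: [0.3, 0.4, -1.1]
finger_gap: 0.0854
grasp_force: 0.0
```

Tool x is now at about 6° and needs to reach about −13°. I'll stop above the pot and look with the wrist camera.

Emit:
step_arm(commands=[{"jaw": 1, "dp": [0.2, -0.5, -0.3], "rot": [0, 0, -0.022]}, {"jaw": 1, "dp": [0.4, -1, -0.5], "rot": [0, 0, -0.044]}, {"jaw": 1, "dp": [0.4, -1, -0.5], "rot": [0, 0, -0.052]}, {"jaw": 1, "dp": [0.4, -1, -0.5], "rot": [0, 0, -0.052]}])

```text
time_s: 3.0
ee_pos: [0.551, -0.1995, 0.2352]
orientation: [[0.978, -0.208, -0.002], [-0.208, -0.978, -0.002], [-0.001, 0.002, -1.0]]
force: [0.6, -0.5, 0.2]
finger_gap: 0.0854
grasp_force: 0.0
```

```bash
python3 - <<'E'
from h import *
s=bot.read_state();print(s['joint_positions'],s['ee_pos'])
p=snap('wrist'); save(p,'w1.png')
for t,z in [('lid_grip',.102),('pot',0)]:
    for r in vision.place_of(t,p)[:3]:
        uv=np.array(r['xy'])*[640,480]; print(t,round(r['confidence'],2),uv.round(),atz(p,uv,z).round(4))
print(proj(p,[.55,-.212,.102]),'cam',-p['Rw'].T@p['tw'])
E
```

```text
[-0.3034989   0.56752403  0.80710782  1.76686356 -0.47182298  1.01358318
 -1.09769155] [ 0.55103627 -0.1994861   0.23524184]
lid_grip 0.84 [182. 195.] [ 0.6037 -0.1081  0.102 ]
lid_grip 0.84 [285. 341.] [ 0.4653 -0.1524  0.102 ]
lid_grip 0.72 [464.  92.] [ 0.6307 -0.3165  0.102 ]
[334.49346801 234.65697107] cam [ 0.63214515 -0.21549528  0.35221394]
```

View pics/w1.png

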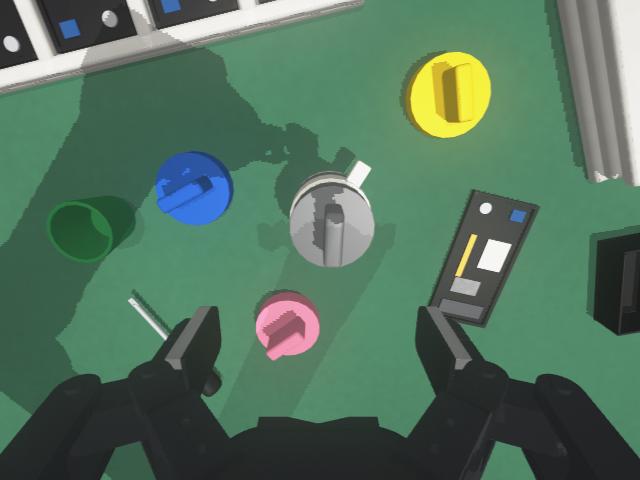

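The wrist picture shows the grey lid's disc centred near (332,222), with its fin vertical in the image, so the tool is already aligned with it. The ear is at (358,173), up and to the right. I'll measure from an enlarged crop and fit the edges.

```bash
python3 - <<'E'
from h import *
p=snap('wrist')
for uv,z in [((332,222),.078),((334,220),.112)]: print(atz(p,uv,z))
for r in vision.outline_of('lid_grip',p)[:5]:
    m=r['region'];v,u=np.nonzero(m);print(r['confidence'],u.min(),u.max(),v.min(),v.max(),p['img'][m].mean(0))
cv2.imwrite('pics/w1c.png',cv2.resize(np.ascontiguousarray(p['img'][150:280,270:400,::-1]),(590,590),interpolation=cv2.INTER_CUBIC))
E
```

```text
[ 0.55408639 -0.20717089  0.078     ]
[ 0.56497423 -0.20939037  0.112     ]
0.76 411 495 53 138 [224.11351256 215.26410121  61.8017923 ]
0.73 294 380 182 266 [156.91196507 158.84       157.45502183]
0.68 161 238 150 223 [ 53.31088541 106.73724884 196.79421506]
0.68 259 322 292 359 [207.42852807 135.44279211 157.85705615]
```

View pics/w1c.png

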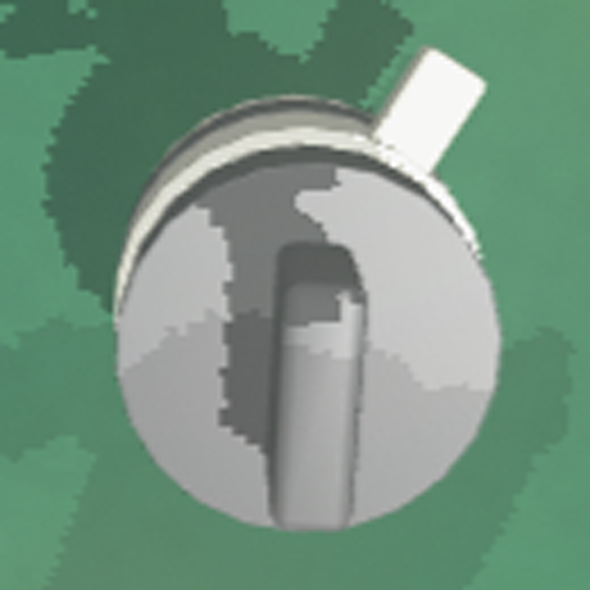

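```bash
python3 - <<'E'
from h import *
s=bot.read_state();print(s['ee_pos'],np.degrees(np.arctan2(s['orientation'][1][0],s['orientation'][0][0])))
p=snap('wrist')
A=atz(p,(341.4,213.4),.112);B=atz(p,(338.5,265.9),.112);print(A,B,(A+B)/2,np.linalg.norm(A-B),np.degrees(np.arctan2(*(A-B)[1::-1])))
print('disc',atz(p,(337.9,226.3),.078))
k=4.54;c=lambda u,v:(270+u/k,150+v/k)
a=atz(p,c(428,45),.046);b=atz(p,c(486,83),.046);e=(a+b)/2;print('ear',e,np.linalg.norm(a-b))
for o in [(A+B)/2,[.551,-.208]]:print(np.linalg.norm((e-o)[:2]) if len(o)==3 else 0,np.degrees(np.arctan2(e[1]-o[1],e[0]-o[0])))
E
```

```text
[ 0.55192096 -0.19496121  0.23687166] -11.576848812832031
[ 0.56903662 -0.21508892  0.112     ] [ 0.52880443 -0.20551622  0.112     ] [ 0.54892052 -0.21030257  0.112     ] 0.04135535633127632 -13.383873123342434
disc [ 0.54970476 -0.21082435  0.078     ]
ear [ 0.59052848 -0.24961414  0.046     ] 0.013716648310165407
0.05724178109028395 -43.37446267726205
0 -46.472388351634315
```

Estimates agree: lid axis (0.549, −0.2105), fin at −13.4°, ear at −43.4°, so the offset is 30°. I'll descend now, to TCP z of about 0.109.

Emit:
step_arm(commands=[{"jaw": 1, "dp": [-0.03, -0.155, 0], "rot": [0, 0, -0.005]}, {"jaw": 1, "dp": [-0.03, -0.155, -0.4], "rot": [0, 0, -0.005]}, {"jaw": 1, "dp": [-0.03, -0.155, -0.8], "rot": [0, 0, -0.005]}, {"jaw": 1, "dp": [-0.03, -0.155, -0.8], "rot": [0, 0, -0.005]}, {"jaw": 1, "dp": [-0.03, -0.155, -0.8], "rot": [0, 0, -0.005]}])

```text
time_s: 3.8
ee_pos: [0.5483, -0.2129, 0.157]
orientation: [[0.972, -0.235, -0.001], [-0.235, -0.972, -0.0], [-0.0, 0.001, -1.0]]
force: [0.4, -0.9, 0.1]
finger_gap: 0.0854
grasp_force: 0.0
```

```bash
python3 - <<'E'
from h import *
s=bot.read_state();print(s['ee_pos'],np.degrees(np.arctan2(s['orientation'][1][0],s['orientation'][0][0])),s['joint_positions'])
p=snap('wrist'); save(p,'w2.png')
X=np.array([.549,-.2105,.112]);d=np.array([np.cos(np.radians(-13.4)),np.sin(np.radians(-13.4)),0])*.022
for q in [X-d,X+d]:print(proj(p,q))
E
```

```text
[ 0.54832264 -0.21291122  0.15701383] -13.606416724608255 [-0.22397346  0.67094643  0.73318695  1.81507835 -0.56967948  0.87936607
 -1.02998347]
[314.70011532 325.5343032 ]
[314.14423869 249.94636752]
```

View pics/w2.png

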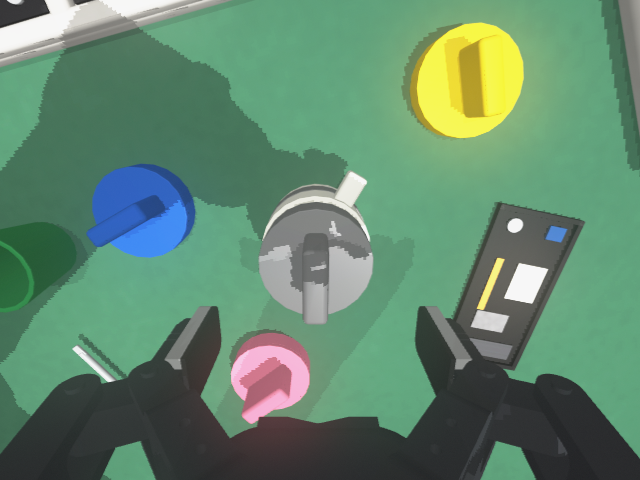

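The fin spans about (315, 253–324), matching the prediction. I'll shift y slightly, descend and close gently.

Emit:
step_arm(commands=[{"jaw": 1, "dp": [0.01, 0.02, -0.25], "rot": [0, 0, 0]}, {"jaw": 1, "dp": [0.01, 0.02, -0.47], "rot": [0, 0, 0]}, {"jaw": 1, "dp": [0.01, 0.02, -0.47], "rot": [0, 0, 0]}, {"jaw": -1, "dp": [0.01, 0.02, -0.47], "rot": [0, 0, 0]}, {"jaw": -1, "dp": [0.01, 0.02, -0.47], "rot": [0, 0, 0]}, {"jaw": -1, "dp": [0.01, 0.02, -0.47], "rot": [0, 0, 0]}, {"jaw": -1, "dp": [0.01, 0.02, -0.47], "rot": [0, 0, 0]}, {"jaw": -1, "dp": [0.01, 0.02, -0.47], "rot": [0, 0, 0]}, {"jaw": -1, "dp": [0.01, 0.02, -0.47], "rot": [0, 0, 0]}], force=25)

```text
time_s: 4.75
ee_pos: [0.5497, -0.2102, 0.1095]
orientation: [[0.972, -0.234, 0.0], [-0.234, -0.972, -0.0], [0.0, 0.0, -1.0]]
force: [-0.0, 0.1, 2.5]
finger_gap: 0.0134
grasp_force: 30.1
```

Emit:
step_arm(commands=[{"jaw": -1, "dp": [0, 0, 0], "rot": [0, 0, 0.016]}, {"jaw": -1, "dp": [0, 0, 0], "rot": [0, 0, 0.032]}, {"jaw": -1, "dp": [0, 0, 0], "rot": [0, 0, 0.048]}, {"jaw": -1, "dp": [0, 0, 0], "rot": [0, 0, 0.064]}, {"jaw": -1, "dp": [0, 0, 0], "rot": [0, 0, 0.08]}, {"jaw": -1, "dp": [0, 0, 0], "rot": [0, 0, 0.096]}, {"jaw": -1, "dp": [0, 0, 0], "rot": [0, 0, 0.112]}, {"jaw": -1, "dp": [0, 0, 0], "rot": [0, 0, 0.112]}, {"jaw": -1, "dp": [0, 0, 0], "rot": [0, 0, 0.112]}])

```text
time_s: 5.65
ee_pos: [0.5494, -0.21, 0.1092]
orientation: [[0.894, 0.448, -0.0], [0.448, -0.894, 0.0], [-0.0, -0.0, -1.0]]
force: [0.0, -0.2, -2.6]
finger_gap: 0.0132
grasp_force: 29.6
```

The force shows the grip now carries the lid's weight, so it is free to drop. I'll lower it.

Emit:
step_arm(commands=[{"jaw": -1, "dp": [0, 0, -0.02], "rot": [0, 0, 0]}, {"jaw": -1, "dp": [0, 0, -0.04], "rot": [0, 0, 0]}, {"jaw": -1, "dp": [0, 0, -0.06], "rot": [0, 0, 0]}, {"jaw": -1, "dp": [0, 0, -0.075], "rot": [0, 0, 0]}, {"jaw": -1, "dp": [0, 0, -0.08], "rot": [0, 0, 0]}, {"jaw": -1, "dp": [0, 0, -0.08], "rot": [0, 0, 0]}])

```text
time_s: 6.25
ee_pos: [0.5494, -0.21, 0.1015]
orientation: [[0.893, 0.45, -0.0], [0.45, -0.893, 0.0], [-0.0, -0.0, -1.0]]
force: [-1.5, 0.3, 3.1]
finger_gap: 0.0132
grasp_force: 30.3
```

Emit:
step_arm(commands=[{"jaw": -1, "dp": [0, 0, 0], "rot": [0, 0, -0.016]}, {"jaw": -1, "dp": [0, 0, 0], "rot": [0, 0, -0.032]}, {"jaw": -1, "dp": [0, 0, 0], "rot": [0, 0, -0.048]}, {"jaw": -1, "dp": [0, 0, 0], "rot": [0, 0, -0.064]}, {"jaw": -1, "dp": [0, 0, 0], "rot": [0, 0, -0.08]}, {"jaw": -1, "dp": [0, 0, 0], "rot": [0, 0, -0.096]}, {"jaw": -1, "dp": [0, 0, 0], "rot": [0, 0, -0.1]}, {"jaw": -1, "dp": [0, 0, 0], "rot": [0, 0, -0.1]}])

```text
time_s: 7.05
ee_pos: [0.5499, -0.2102, 0.1015]
orientation: [[0.987, -0.159, 0.001], [-0.159, -0.987, -0.0], [0.001, 0.0, -1.0]]
force: [-1.8, 0.5, 4.5]
finger_gap: 0.0135
grasp_force: 30.3
```

```bash
python3 - <<'E'
from h import *
s=bot.read_state();print(s['ft_torque'],s['joint_positions'])
E
```

```text
[ 0.17102876  0.12187577 -0.05042975] [-0.17309578  0.74051729  0.65088888  1.83471744 -0.6201898   0.77968973
 -0.92152622]
```

Turning freely with low torque. Now the rest to the stop: 34.3°, about −0.096.

Emit:
step_arm(commands=[{"jaw": -1, "dp": [0, 0, 0], "rot": [0, 0, -0.016]}, {"jaw": -1, "dp": [0, 0, 0], "rot": [0, 0, -0.032]}, {"jaw": -1, "dp": [0, 0, 0], "rot": [0, 0, -0.048]}, {"jaw": -1, "dp": [0, 0, 0], "rot": [0, 0, -0.064]}, {"jaw": -1, "dp": [0, 0, 0], "rot": [0, 0, -0.08]}, {"jaw": -1, "dp": [0, 0, 0], "rot": [0, 0, -0.088]}, {"jaw": -1, "dp": [0, 0, 0], "rot": [0, 0, -0.094]}, {"jaw": -1, "dp": [0, 0, 0], "rot": [0, 0, -0.094]}])

```text
time_s: 7.85
ee_pos: [0.5499, -0.2111, 0.1016]
orientation: [[0.732, -0.682, 0.001], [-0.682, -0.732, -0.002], [0.002, 0.001, -1.0]]
force: [-0.5, -1.7, 2.4]
finger_gap: 0.0137
grasp_force: 30.3
```

```bash
python3 - <<'E'
from h import *
s=bot.read_state();print(s['ft_torque'],np.degrees(np.arctan2(s['orientation'][1][0],s['orientation'][0][0])))
E
```

```text
[-0.45300229 -0.00999115  0.20230334] -42.9711187546964
```

Emit:
step_arm(commands=[{"jaw": -1, "dp": [0, 0, 0], "rot": [0, 0, -0.004]}, {"jaw": -1, "dp": [0, 0, 0], "rot": [0, 0, -0.004]}, {"jaw": -1, "dp": [0, 0, 0], "rot": [0, 0, 0]}, {"jaw": 0.2, "dp": [0, 0, 0], "rot": [0, 0, 0]}, {"jaw": 0.2, "dp": [0, 0, 0], "rot": [0, 0, 0]}, {"jaw": 0.2, "dp": [0, 0, 0], "rot": [0, 0, 0]}, {"jaw": 0.2, "dp": [0, 0, 0], "rot": [0, 0, 0]}, {"jaw": 0.2, "dp": [0, 0, 0.3], "rot": [0, 0, 0]}, {"jaw": 0.2, "dp": [0, 0, 0.7], "rot": [0, 0, 0]}, {"jaw": 0.2, "dp": [0, 0, 1], "rot": [0, 0, 0]}, {"jaw": 0.2, "dp": [0, 0, 1], "rot": [0, 0, 0]}, {"jaw": 0.2, "dp": [0, 0, 1], "rot": [0, 0, 0]}])

```text
time_s: 9.05
ee_pos: [0.5498, -0.2096, 0.2014]
orientation: [[0.731, -0.682, 0.001], [-0.682, -0.731, 0.001], [0.0, -0.001, -1.0]]
force: [-0.4, 0.1, -0.2]
finger_gap: 0.0515
grasp_force: 0.0
```

```bash
python3 - <<'E'
from h import *
p=snap('wrist'); save(p,'w3.png')
d=np.radians(-43.4);X=np.array([.549,-.2105,.104]);v=np.array([np.cos(d),np.sin(d),0])
print([proj(p,X+v*k).round() for k in (-.022,.022)], proj(p,np.array([.549,-.2105,.046])+v*.058))
E
```

```text
[array([320., 283.]), array([321., 221.])] [320.78083039 156.43358636]
```

View pics/w3.png

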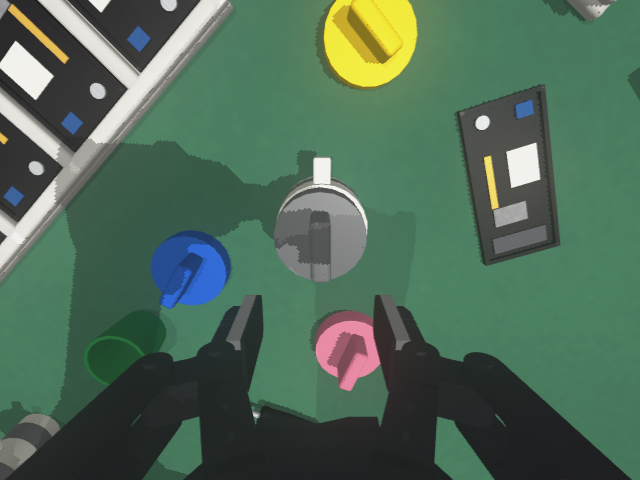

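The fin runs from (320,222) to (320,281), straight in line with the ear at (321,157). The lid is seated where the seated-lid projection puts it, and the gripper is clear.

```bash
python3 -c "
from bench import order
print(order.hand_in())"
```

```text
the job is handed in; nothing more can be done
None
```

The lid dropped into the thread start and was turned clockwise until its fin lined up with the pot's ear; the gripper is clear, the slim jar was never approached, and the job was handed in at about 9 s with no verdict returned.

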